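# Set the gem viewer's iris to the long mark and press its lamp button

## Robot

A 6-joint arm with a two-finger parallel gripper is mounted at the origin on the work surface. World frame = base frame: x ahead of the robot, y to its left, z up, the work surface at z = 0. Lengths are in m, angles in degrees, forces in N, time in s.
With the tool pointing down it reaches from about 0.375 to 0.925 m from the base axis. Payload 5.7 kg.
Tool frame: the origin (TCP) lies midway between the tips of the shut fingers; the grasp point (between the pads) lies 19 mm behind it (bot.grip_point_offset is the z of the grasp point in the tool frame, in m); z points along the fingers, y is the direction in which the jaws open and shut (so a half turn about z gives the same grasp; the last joint's range is limited). The gripper opens to 88 mm and grips with 3 to 60 N. Pads are 20 mm wide; open, the fingers measure 115 mm over their backs; the gripper's body (75 mm by 178 mm) begins 61 mm behind the grasp point.
Start: joints at [63.994, 20.558, 86.54, -0, 72.909, -6.595], TCP at [0.199, 0.566, 0.223] pointing down, gripper open.
Joint ranges: [-170.27, 170.27], [-57.76, 135], [12.27, 136.19], [-55.21, 235.2], [11.17, 155.16], [-170.74, 170.74]. Speed limits (degrees/s): [136.94, 136.94, 180, 180, 180, 180].

## Interface

Orientations are given as [roll, pitch, yaw] about the fixed x, y, z axes, in that order (R = Rz(yaw) Ry(pitch) Rx(roll)).
In Python, from rig import telemetry, vision, bot gives the robot as it stands. The module is installed in compiled form; this text tells all that it offers.
- The arm moves only by the tool send_rows, never from a script. Its arguments are lists of equal length, an entry for each row: "xyz": the shift along the tool's x, y, z in m, a list of three; "yaw": the turn about the tool's z in degrees; "claw": the finger opening in m, from 0 to 0.0878. A call has 1 to 20 rows; each row shifts and turns the pose as measured when the row begins, along the tool's axes as they then stand; what a row does not reach is not made up. A row lasts 1/12 s, in which the tool goes at most 41.7 mm and 7.16 degrees, less where a joint would pass 70% of its speed; a pose out of reach is approached as far as the arm can. A call is refused whole if a number of a shift passes 0.0417 or a number of a turn 7.16, either way. A call with a gripper value outside its range is refused whole. The fingers move at their own pace and stop on an object; "force" is the grip in N (left out, the last holds). Time passes only in rows, so rows that do not move let the fingers close. It gives the time, the measured TCP pose, the force and the opening at its end, in the units of the state.
- telemetry.get_state(): the state, without advancing time (a new reading comes with each control period).
- vision.read_camera(name): name is "scene" or "top" or "wrist"; returns the picture (480x640x3 uint8, red, green, blue); there is no depth.
- vision.camera_info(name): a dict with "fx", "fy", "cx", "cy" (pixels), "camera_from_world" (4x4, takes a point from world to camera coordinates); the wrist camera has in their place "T_tool_cam" (4x4, takes a point from camera to tool coordinates, whose origin is the TCP and whose axes are the flange's). Camera axes: x right, y up, looking along -z (the intrinsics and any distortion apply to the point x, -y, -z); pixel columns grow to the right and rows downward; lengths in m; the calibration is good to about 2 mm. The wrist camera is an equidistant fisheye: a pixel r from the principal point sees the ray r / f radians off the axis. A picture is of the moment at which its call begins: read the wrist's pose just before it. camera_info takes no time and is no camera call.
- bot.close_job(): hands the job in, once; it reports no verdict.
The state is a dict: "t": time; "joint_pos": joint angles; "qd": joint speeds; "tau": joint torques, N m; "ee_pos": TCP position; "tcp_rot": TCP orientation; "wrist_force": force on the tool from outside, world axes, zero at the start; "torque": the same for the moment, N m; "opening": opening from 0.0 (shut) to 1.0 (fully open).
Only numpy, scipy, OpenCV 4.12 (cv2) and the standard library are available. Lean on these libraries where they do the work, as an engineer would, in place of code of your own. Each camera call takes 0.05 s, during which the arm holds its last target. There are 200 camera calls.

## Task

On the gem viewer, push the upright lever of the aluminium iris ring counter-clockwise (seen from above) around its arc until its pointer lines up with the long mark of the scale, then press the lamp button fully down and let it go. Only push with the fingers: do not pinch the lever, do not turn the scale, do not lift the viewer or shove it about the desk, and leave the stone on its stage and the other things where they are.

Things in the scene. Friction and masses are not known exactly. Their poses are not given: they have to be found in the camera images.
- viewer: Gem viewer, a grey box standing loose on the desk (2.5 kg, friction holds it to about 10 N sideways), 210 mm (its x) by 270 mm (its y), top at 45 mm height. Origin: on the desk level, below the common axis of its two rings; the box spans x -105..105 mm, y -165..105 mm from there. Its front faces -x; z up.
- iris_ring (a joint): Angle (rad) of the aluminium iris ring, a disc 120 mm across whose top is 63 mm above the desk, turning about the viewer's vertical axis through its origin, positive counter-clockwise from above, stops at -1.25 and 1.25. At 0 its lever points along the viewer's +x. It turns against a light friction of 0.08 N m (under 2 N at the lever) and stays where it is left, with no spring.
- scale_ring (a joint): Angle (rad) of the white scale ring, a flat disc 192 mm across under the iris ring, top 52 mm above the desk, same axis and sense; at 0 its long mark lies along the viewer's +x, away from its front. It has stiff friction (0.6 N m) and must be left as it is. The lever is on the long mark when iris_ring equals scale_ring; at the start the iris ring stands at least 0.4 rad clockwise of it.
- lever_top (a point): Middle of the top edge of the lever: an upright black plastic tab on the iris ring, 47 mm from the axis, from the ring's top (63 mm above the desk) up to 99 mm; 24 mm long radially, 12 mm thick across the pushing direction.
- pointer_tip (a point): Outer tip of the lever's pointer, a thin black strip 4 mm wide at the foot of the lever, reaching out to 68 mm from the axis, 62 mm above the desk.
- long_mark (a point): Inner end, 68 mm from the axis, of the long mark of the scale: a black bar 26 mm long radially and 6 mm wide, 53 mm above the desk. Three short marks (11 mm long, 3 mm wide) lie on either side at 0.28 rad spacing.
- stage (a point): Middle of the iris ring's top, on the axis, 63 mm above the desk: the round white stage, 60 mm across, on which the stone lies.
- lever_face_a: Clockwise flat cheek of the lever (20 mm radially, 32 mm high, 3 mm thick), the one to push on. Touching it together with the other cheek counts as pinching. Origin at its foot; x radial, y tangential.
- lever_face_b: Counter-clockwise cheek of the lever, likewise.
- lamp_button (a joint): Travel (m) of the lamp button, 0 up to 0.006 fully down; a spring returns it; fully down takes 5 N.
- lamp_button_top (a point): Centre of the top of the lamp button, a round grey push button 26 mm across in a black housing on the viewer's top, at x -50, y -130 mm from the viewer's origin; pressed straight down.
- stone: Green cut stone, 21 mm across, 9 mm high, lying loose on the stage. Origin in the middle of its underside. Leave it there.
- finger_ring: Loose brass finger ring 22 mm across, 7 mm high, on the far right corner of the viewer's top. Leave it.
- ring_box: Loose blue ring box 50 x 50 x 38 mm on the desk. Leave it.
- eraser: Loose white eraser 50 x 22 x 12 mm on the desk. Leave it.
- caliper: Loose black caliper lying on the desk, 220 mm long, 12 mm high. Leave it.
- magnet: Loose red horseshoe magnet lying on the desk, 76 x 72 mm, 12 mm high. Leave it.
- pencil_pot: White pot of pencils, 80 mm across, 160 mm high with its pencils, beyond the viewer. Leave it.

How it is judged (in metres and radians):
On the way, in this order (a step that is already met when the one before it is completed fails the run):
1. the lever's pointer stands on the long mark (horizontal distance between pointer_tip and long_mark below 0.005 m and velocity of joint iris_ring below 0.05 rad/s), for 0.3 s.
2. with the pointer on the mark, the lamp button is fully down (horizontal distance between pointer_tip and long_mark below 0.005 m and value of joint lamp_button above 0.0045 m), for 0.1 s.
At the end, for the whole second after the job is handed in: The pointer's tip is within 5 mm of the middle of the long mark's inner end, the lamp button has been pressed and is up again, the viewer stands flat and still, and the stone lies within 12 mm of the stage's middle (horizontal distance between pointer_tip and long_mark below 0.005 m and value of joint lamp_button below 0.0015 m and horizontal distance between stone and stage below 0.012 m and angle between viewer's own z axis and vertical below 0.05 rad and linear speed of viewer below 0.01 m/s); the robot touches nothing.
It fails at once if the lever is pinched between the fingers (contact force between the fingers and lever_face_a above 0.5 N and contact force between the fingers and lever_face_b above 0.5 N).
It fails at once if the viewer is lifted or tipped (height (world z) of viewer above 0.008 m or angle between viewer's own z axis and vertical above 0.1 rad).
It fails at once if the viewer is shoved, or its scale turned, so that the viewer or the long mark moves more than 15 mm (distance of any of viewer, long_mark from where it was at the start of the episode above 0.015 m).
It fails at once if the stone is pushed off the middle of its stage or lifted (horizontal distance between stone and stage above 0.015 m or height (world z) of stone above 0.075 m).
It fails at once if another thing on the desk or the viewer is moved more than 30 mm (distance of any of finger_ring, ring_box, eraser, caliper, magnet, pencil_pot from where it was at the start of the episode above 0.03 m).
It also fails if it takes over 51 s, if anything falls off the work surface, if the arm or the gripper's body presses on something with over 40 N, if the wrist force passes 120 N, or if a joint passes its speed limit or range.

## Working session

There is one attempt and no reset: what is moved stays moved. The work goes in short steps, Python scripts to look and compute and a tool call to move; the robot and the scene stay as the last step left them, time stands still between calls to the robot, and variables do not carry over. Pictures are saved under pics/ and viewed, about 8 in all and at most 12, crops included, and the job is handed in when it is done.

Besides the shell and the picture viewer there is one more tool, called after ">>>" as name(argument=value, ...) on one line, values as JSON. send_rows: Moves the arm, as the interface text tells. Its arguments: {"type":"object","properties":{"xyz":{"type":"array","items":{"type":"array","items":{"type":"number"}}},"yaw":{"type":"array","items":{"type":"number"}},"claw":{"type":"array","items":{"type":"number"}},"force":{"type":"number"}},"required":["xyz","yaw","claw"]}

```bash
mkdir -p pics; python3 - <<'E'
from rig import telemetry, vision, bot
import cv2
s=telemetry.get_state();print(s)
for n in("top","scene"):
    cv2.imwrite(f"pics/{n}0.png",vision.read_camera(n)[:,:,::-1]);print(n,vision.camera_info(n))
print(vision.camera_info("wrist"))
E
```

```text
{'t': 0.0, 'joint_pos': array([ 6.39927603e+01,  2.05953388e+01,  8.65965019e+01, -6.68396183e-04,
        7.29082921e+01, -6.59360938e+00]), 'qd': array([ 0.03181253,  0.04443815,  0.01678367, -0.07045703,  0.0580737 ,
        0.07944341]), 'tau': array([-1.38537405e-03, -5.15351129e+01, -2.70736992e+01,  6.72466820e-02,
        3.46868404e-02, -1.30746284e-04]), 'ee_pos': array([0.19913752, 0.56528386, 0.22185308]), 'tcp_rot': array([-1.79900456e+02, -1.08635705e-02,  1.60586557e+02]), 'wrist_force': array([ 0.40920666,  0.26370476, -0.24562448]), 'torque': array([ 0.01849648, -0.00913978, -0.01842001]), 'opening': 1.0025505614956918}
top {'fx': 594.9412869139687, 'fy': 594.9412869139687, 'cx': 317.00941305935714, 'cy': 240.30640190470345, 'camera_from_world': array([[-0.02290788, -0.99973073, -0.00370123,  0.09686714],
       [ 0.99752935, -0.02310306,  0.06634336, -0.57708923],
       [-0.066411  , -0.0021723 ,  0.99778999, -1.21825003],
       [ 0.        ,  0.        ,  0.        ,  1.        ]])}
scene {'fx': 450.5801155032389, 'fy': 450.5801155032389, 'cx': 329.1877690671092, 'cy': 241.7511027865687, 'camera_from_world': array([[ 0.68190166,  0.73137268, -0.01020441, -0.44780876],
       [-0.62729788,  0.59192768,  0.506082  ,  0.27794121],
       [ 0.37617482, -0.33869694,  0.862425  , -1.2788999 ],
       [ 0.        ,  0.        ,  0.        ,  1.        ]])}
{'fx': 371.64829954431775, 'fy': 371.64829954431775, 'cx': 322.08371473412916, 'cy': 236.60530878818426, 'T_tool_cam': array([[-5.07335949e-04,  9.59993462e-01,  2.80021956e-01,
         7.73232658e-02],
       [ 9.99999414e-01,  2.19335838e-04,  1.05982647e-03,
         5.04689280e-04],
       [ 9.56007631e-04,  2.80022330e-01, -9.59993011e-01,
        -1.62220417e-01],
       [ 0.00000000e+00,  0.00000000e+00,  0.00000000e+00,
         1.00000000e+00]])}
```

View pics/top0.png

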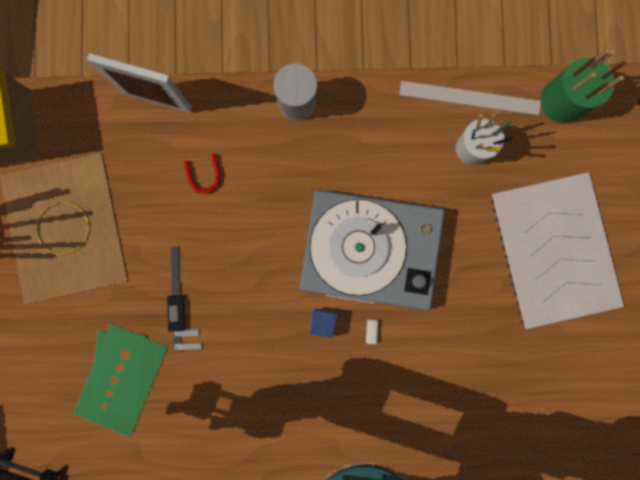

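View pics/scene0.png

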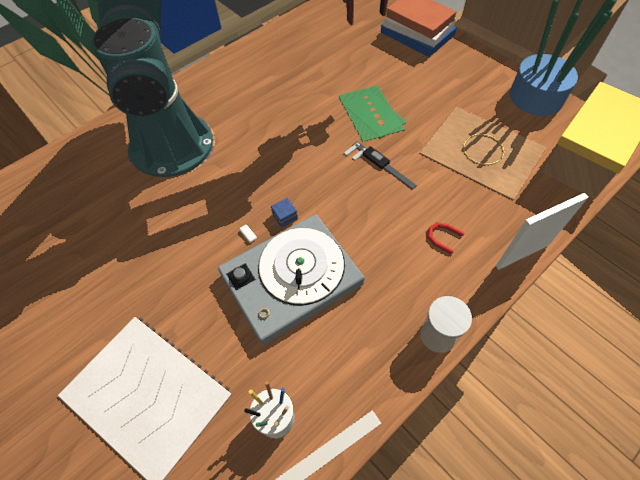

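The top view shows the viewer with its axis near (359,247). The long mark is at about (358,207), the lever at about (378,228) and the button at about (418,281). Next I'll measure these with masks.

```bash
cat > h.py <<'E'
import numpy as np, cv2
from rig import telemetry, vision, bot
from scipy.spatial.transform import Rotation as R
def ray(n,u,v,z):
    c=vision.camera_info(n);M=np.array(c["camera_from_world"]);d=np.array([(u-c["cx"])/c["fx"],-(v-c["cy"])/c["fy"],-1])
    o=-M[:3,:3].T@M[:3,3];d=M[:3,:3].T@d;return o+d*(z-o[2])/d[2]
def wray(s,u,v,z):
    c=vision.camera_info("wrist");a,b=u-c["cx"],v-c["cy"];r=np.hypot(a,b);t=r/c["fx"]
    d=np.array([np.sin(t)*a/r,-np.sin(t)*b/r,-np.cos(t)])
    T=np.array(c["T_tool_cam"]);Rt=R.from_euler('xyz',s["tcp_rot"],degrees=True).as_matrix()
    o=Rt@T[:3,3]+s["ee_pos"];d=Rt@T[:3,:3]@d;return o+d*(z-o[2])/d[2]
E
python3 - <<'E'
from h import *
im=cv2.imread("pics/top0.png");
hsv=cv2.cvtColor(im,cv2.COLOR_BGR2HSV)
def blobs(m,a0,box=(295,180,450,315)):
    x0,y0,x1,y1=box;k=np.zeros_like(m);k[y0:y1,x0:x1]=m[y0:y1,x0:x1]
    n,l,st,ce=cv2.connectedComponentsWithStats(k)
    return [(st[i].tolist(),ce[i].round(2).tolist()) for i in range(1,n) if st[i][4]>=a0]
print("dark",blobs(cv2.inRange(hsv,(0,0,0),(180,255,60)),6))
w=cv2.inRange(hsv,(0,0,185),(180,40,255))
print("white",blobs(w,50))
g=cv2.inRange(hsv,(50,80,40),(90,255,255));b=blobs(g,5);print("green",b)
print([ray("top",*q[1],.068) for q in b])
# white ring outer ellipse
k=np.zeros_like(w);k[185:310,300:412]=w[185:310,300:412]
cs,_=cv2.findContours(k,cv2.RETR_EXTERNAL,cv2.CHAIN_APPROX_NONE);c=max(cs,key=cv2.contourArea)
e=cv2.fitEllipse(cv2.convexHull(c));print(e,ray("top",*e[0],.052))
z=cv2.resize(im[180:315,295:455],None,fx=5,fy=4.4,interpolation=cv2.INTER_CUBIC);z=cv2.resize(im[180:315,295:455],None,fx=4.4,fy=4.4,interpolation=cv2.INTER_CUBIC)
cv2.imwrite("pics/topz.png",z)
E
```

```text
dark [([372, 224, 9, 10, 48], [376.17, 228.92]), ([438, 256, 8, 5, 17], [441.0, 257.88]), ([405, 269, 30, 25, 425], [417.86, 280.96]), ([318, 310, 33, 5, 84], [337.3, 311.71])]
white [([312, 202, 92, 92, 2994], [353.31, 251.49]), ([345, 233, 27, 28, 432], [357.69, 246.26])]
green [([356, 244, 7, 7, 40], [358.95, 246.92])]
[array([5.60762119e-01, 4.64290955e-05, 6.80000000e-02])]
((357.6018981933594, 247.03436279296875), (91.03791046142578, 91.55685424804688), 149.6893310546875) [0.56145387 0.00168873 0.052     ]
```

View pics/topz.png

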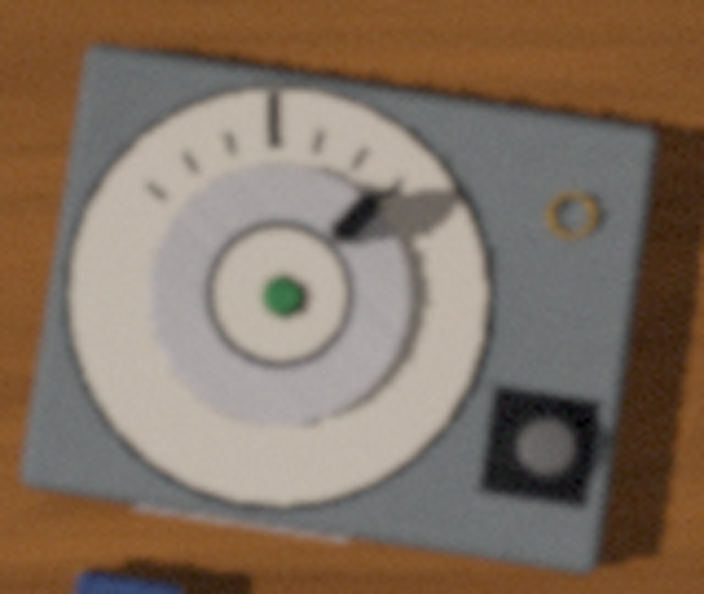

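The zoomed crop shows the ring's outer edge at columns 68–490, centred near (279,297). The mark's inner end is at (277,146) and its outer end at (274,93). The lever top runs from (340,235) to (380,197), and the button is at (546,447). I'll convert these to world positions.

```bash
python3 - <<'E'
from h import *
P=lambda u,v,z: ray("top",(u+.5)/4.4-.5+295,(v+.5)/4.4-.5+180,z)
pol=lambda p,c:(round(np.hypot(*(p-c)[:2]),4),round(np.degrees(np.arctan2(*(p-c)[1::-1])),1))
c=P(279,297,.052);cs=P(281,293,.063);print("c",c,cs,"stone",P(284,296,.07))
c=(c+cs)/2
for n,a in dict(mi=(277,146,.053),mo=(274,93,.053),lev_in=(343,236,.09),lev_out=(378,197,.099),tip=(400,186,.062),btn=(546,447,.055)).items(): print(n,P(*a),pol(P(*a),c))
co=[P(*a,.045) for a in((90,45),(655,128),(592,570),(24,487))];print(co)
v=np.array([0,0,0.]);d=(co[0]-co[3]+co[1]-co[2]);print("heading",np.degrees(np.arctan2(d[1],d[0])))
E
```

```text
c [0.56127364 0.00084219 0.052     ] [0.56248881 0.00061339 0.063     ] stone [ 5.60712052e-01 -2.35637080e-04  7.00000000e-02]
mi [ 6.30955805e-01 -8.57537578e-05  5.30000000e-02] (np.float64(0.0691), np.float64(-0.7))
mo [6.55584837e-01 6.24065736e-04 5.30000000e-02] (np.float64(0.0937), np.float64(-0.1))
lev_in [ 0.58581219 -0.02590104  0.09      ] (np.float64(0.0358), np.float64(-48.1))
lev_out [ 0.60208334 -0.04107146  0.099     ] (np.float64(0.058), np.float64(-46.1))
tip [ 0.61026297 -0.05517973  0.062     ] (np.float64(0.0739), np.float64(-49.1))
btn [ 0.48971015 -0.11896028  0.055     ] (np.float64(0.1398), np.float64(-121.1))
[array([0.68113388, 0.08509688, 0.045     ]), array([ 0.63615307, -0.1762403 ,  0.045     ]), array([ 0.43285976, -0.13979739,  0.045     ]), array([0.47678578, 0.12013153, 0.045     ])]
heading -9.945380171578293
```

The measurements agree with each other: the axis is at about (0.562, 0.001), the mark at −0.4°, the lever at −47° and the button at (0.490, −0.119). Next I turn the tool so its +y lies along the lever's counter-clockwise tangent, shut the fingers and go above the clockwise side of the lever.

>>> send_rows(xyz=[[0,0,0],[0,0,0],[0,0,0],[0,0,0]], yaw=[6.9,6.9,6.9,6.9], claw=[0,0,0,0], force=20)

```text
t: 0.43
ee_pos: [0.1984, 0.5638, 0.2198]
tcp_rot: [-179.7, 0.1, 132.2]
wrist_force: [-0.2, -0.1, 1.0]
opening: 0.739
```

>>> send_rows(xyz=[[-0.035,-0.0077,0],[-0.035,-0.0077,0],[-0.035,-0.0077,0],[-0.035,-0.0077,0],[-0.035,-0.0077,0],[-0.035,-0.0077,0],[-0.035,-0.0077,0],[-0.035,-0.0077,0],[-0.035,-0.0077,0],[-0.035,-0.0077,0],[-0.035,-0.0077,0],[-0.035,-0.0077,0],[-0.035,-0.0077,0],[-0.035,-0.0077,0],[-0.035,-0.0077,0],[-0.035,-0.0077,0],[-0.035,-0.0077,0],[-0.035,-0.0077,0],[0,0,0],[0,0,0]], yaw=[0,0,0,0,0,0,0,0,0,0,0,0,0,0,0,0,0,0,0,0], claw=[0,0,0,0,0,0,0,0,0,0,0,0,0,0,0,0,0,0,0,0])

```text
t: 2.1
ee_pos: [0.5236, -0.0262, 0.2152]
tcp_rot: [-179.4, 0.0, 131.8]
wrist_force: [0.4, -0.1, 0.2]
opening: -0.0
```

```bash
python3 - <<'E'
from h import *
s=telemetry.get_state();im=vision.read_camera("wrist")[:,:,::-1];cv2.imwrite("pics/w1.png",im);print(s["ee_pos"],s["tcp_rot"])
E
```

```text
[ 0.52355077 -0.02621289  0.21520636] [-1.79391424e+02  1.21334445e-02  1.31832485e+02]
```

View pics/w1.png

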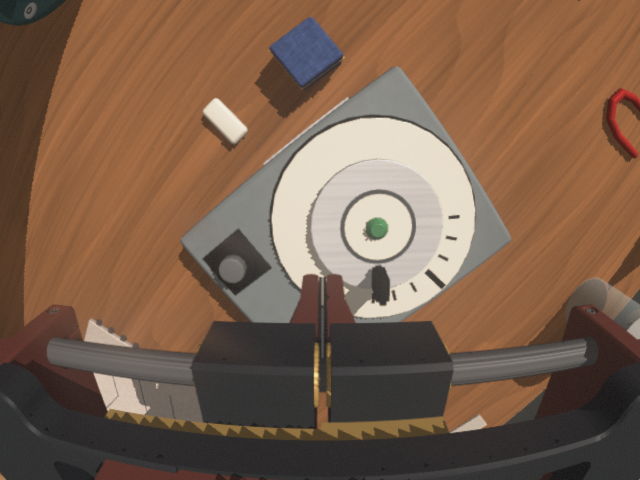

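The wrist view shows the stage centre at about (378,226), the lever top at (380,283), the mark from (428,271) to (443,286) and the button at (233,268). The shut fingertips are at about (323,278).

```bash
python3 - <<'E'
from h import *
s=telemetry.get_state()
pol=lambda p,c:(round(np.hypot(*(p-c)[:2]),4),round(np.degrees(np.arctan2(*(p-c)[1::-1])),1))
c=wray(s,378,226,.063);print(c, "ring c",wray(s,373.5,217.5,.052))
for n,a in dict(mi=(427.5,271,.053),mo=(443.5,286,.053),lev_i=(379.5,267,.099),lev_o=(381,299,.099),btn=(232,268,.056)).items(): print(n,wray(s,*a),pol(wray(s,*a),c))
E
```

```text
[0.5622971  0.00204851 0.063     ] ring c [0.55682628 0.0039138  0.052     ]
mi [0.63238621 0.00180367 0.053     ] (np.float64(0.0701), np.float64(-0.2))
mo [0.6568597  0.00195303 0.053     ] (np.float64(0.0946), np.float64(-0.1))
lev_i [ 0.57696474 -0.0180056   0.099     ] (np.float64(0.0248), np.float64(-53.8))
lev_o [ 0.59828864 -0.03749392  0.099     ] (np.float64(0.0535), np.float64(-47.7))
btn [ 0.49080944 -0.12005242  0.056     ] (np.float64(0.1415), np.float64(-120.3))
```

>>> send_rows(xyz=[[-0.026,0.006,0],[-0.026,0.006,0],[0,0,0.03],[0,0,0.03],[0,0,0.03],[0,0,0]], yaw=[0,0,0,0,0,0], claw=[0,0,0,0,0,0])

```text
t: 2.65
ee_pos: [0.5667, -0.0516, 0.1242]
tcp_rot: [-179.6, 0.1, 132.2]
wrist_force: [-0.6, -0.2, -0.0]
opening: 0.008
```

>>> send_rows(xyz=[[-0.004,-0.001,0.02],[0,0,0.02],[0,0,0.01],[0,0,0]], yaw=[0,0,0,0], claw=[0,0,0,0])

```text
t: 2.98
ee_pos: [0.5671, -0.0506, 0.0754]
tcp_rot: [-179.5, 0.0, 132.6]
wrist_force: [-0.5, 0.7, 0.4]
opening: 0.004
```

```bash
python3 - <<'E'
from h import *
s=telemetry.get_state();im=vision.read_camera("wrist")[:,:,::-1];cv2.imwrite("pics/w2.png",im[120:400,180:580].repeat(2,0).repeat(2,1));print(s["ee_pos"],s["tcp_rot"],s["wrist_force"])
E
```

```text
[ 0.56714853 -0.05055819  0.07542754] [-1.79541331e+02  2.66607913e-02  1.32559847e+02] [-0.45049161  0.7068095   0.35734849]
```

View pics/w2.png

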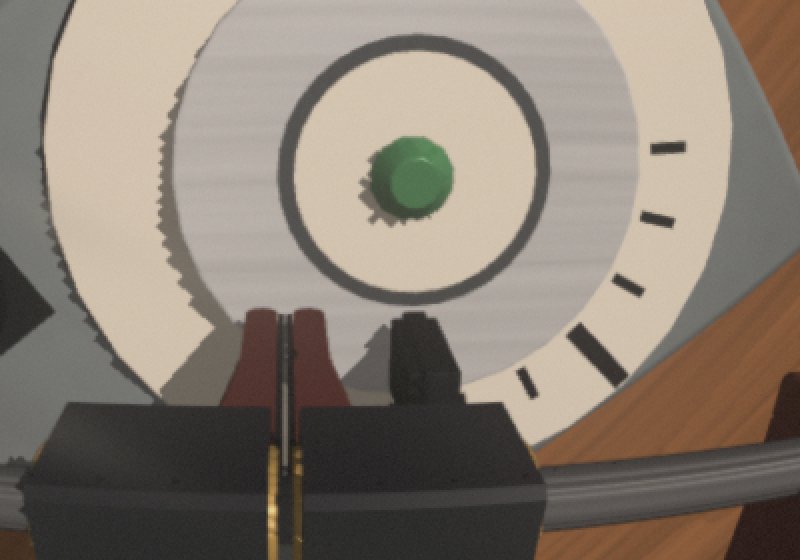

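The fingertips at (285,315) stand clear on the clockwise side of the lever at (420,350), and the stone is central. I'll close the gap and start pushing along the arc.

>>> send_rows(xyz=[[-0.003,0.006,0],[0,0.006,0],[-0.0013,0.003,0],[-0.0013,0.003,0],[-0.0013,0.003,0],[-0.0013,0.003,0]], yaw=[0,0,-4,-4,-4,-4], claw=[0,0,0,0,0,0])

```text
t: 3.53
ee_pos: [0.5947, -0.0374, 0.0838]
tcp_rot: [-179.6, 0.3, 149.2]
wrist_force: [-1.7, -1.4, -1.4]
opening: 0.005
```

```bash
cat >> h.py <<'E'
C=np.array([.562,.0015])
def look():
    s=telemetry.get_state();im=vision.read_camera("wrist")[:,:,::-1].copy();d=s["ee_pos"][:2]-C;y=np.radians(s["tcp_rot"][2])
    r=-np.array([np.cos(y),np.sin(y)]);t=np.array([-r[1],r[0]])
    print("t",s["t"],"ee",s["ee_pos"].round(4),"rot",s["tcp_rot"].round(1),"F",s["wrist_force"].round(2),"radial",d@r,"tang",d@t)
    return s,im
E
python3 - <<'E'
from h import *
look()
E
```

```text
t 3.5333 ee [ 0.5947 -0.0374  0.0838] rot [-179.6    0.3  149.2] F [-1.67 -1.38 -1.41] radial 0.04798740331542589 tang -0.016738425760181995
```

>>> send_rows(xyz=[[-0.001,0.0033,0.003],[-0.001,0.0033,0.003],[-0.001,0.0033,0.002],[-0.001,0.0033,0.001]], yaw=[-4,-4,-4,-4], claw=[0,0,0,0])

```text
t: 3.92
ee_pos: [0.608, -0.0274, 0.08]
tcp_rot: [-179.5, 0.6, 165.8]
wrist_force: [-1.3, -2.3, -0.1]
opening: 0.008
```

```bash
python3 - <<'E'
from h import *
s,im=look();cv2.imwrite("pics/w3.png",im[120:400,180:580].repeat(2,0).repeat(2,1))
E
```

```text
t 3.9167 ee [ 0.608  -0.0274  0.08  ] rot [-179.5    0.6  165.8] F [-1.35 -2.35 -0.08] radial 0.05166641770109103 tang -0.016685981184657563
```

View pics/w3.png

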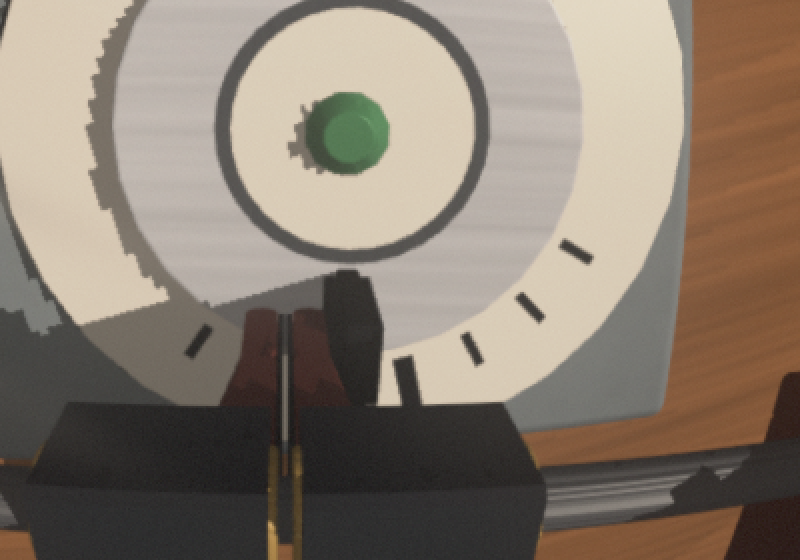

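The lever's pointer is about one half mark spacing short of the long mark at (405,380), and contact is flat. I'll go on gently.

>>> send_rows(xyz=[[0.0005,0.0033,0.003],[0.0005,0.0028,0.002],[0,0,0.001]], yaw=[-4,-3.5,0], claw=[0,0,0])

```text
t: 4.22
ee_pos: [0.6124, -0.0211, 0.0775]
tcp_rot: [-179.3, 1.0, 173.4]
wrist_force: [-0.6, 0.4, -0.4]
opening: 0.008
```

```bash
python3 - <<'E'
from h import *
s,im=look();cv2.imwrite("pics/w4.png",im[120:400,180:580].repeat(2,0).repeat(2,1))
E
```

```text
t 4.2167 ee [ 0.6124 -0.0211  0.0775] rot [-179.3    1.   173.4] F [-0.64  0.43 -0.44] radial 0.05271687405165039 tang -0.016688236044172376
```

View pics/w4.png

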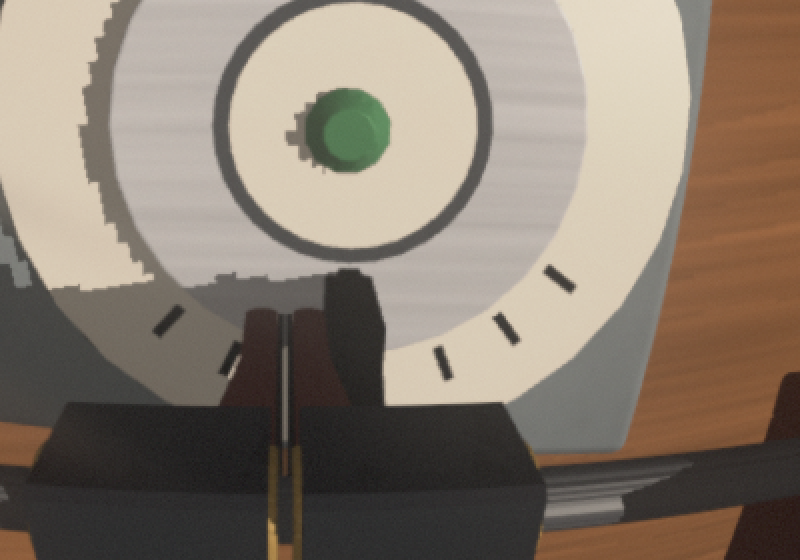

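The pointer is nearing the mark, with about 6° left by the tool's yaw against the measured mark angle of about −0.2°.

>>> send_rows(xyz=[[0.0005,0.0026,0.001],[0.0005,0.0026,0.001],[0,0,0.0]], yaw=[-3,-3,0], claw=[0,0,0])

```text
t: 4.52
ee_pos: [0.615, -0.0167, 0.0779]
tcp_rot: [-179.2, 1.2, 178.8]
wrist_force: [-0.4, -0.2, -0.6]
opening: 0.003
```

>>> send_rows(xyz=[[0,-0.008,0],[0,-0.008,0],[0,0,-0.04],[0,0,-0.04],[0.02,0,-0.02],[0.0,0,0]], yaw=[0,0,0,0,0,0], claw=[0,0,0,0,0,0])

```text
t: 5.02
ee_pos: [0.5913, -0.0346, 0.1797]
tcp_rot: [-179.3, 1.0, 177.8]
wrist_force: [0.2, 0.5, -0.9]
opening: 0.006
```

```bash
python3 - <<'E'
from h import *
s,im=look();cv2.imwrite("pics/w5.png",im[120:400,180:580].repeat(2,0).repeat(2,1))
E
```

```text
t 5.0167 ee [ 0.5913 -0.0346  0.1797] rot [-179.3    1.   177.8] F [ 0.24  0.47 -0.91] radial 0.030652343762647128 tang -0.034957060000281974
```

View pics/w5.png

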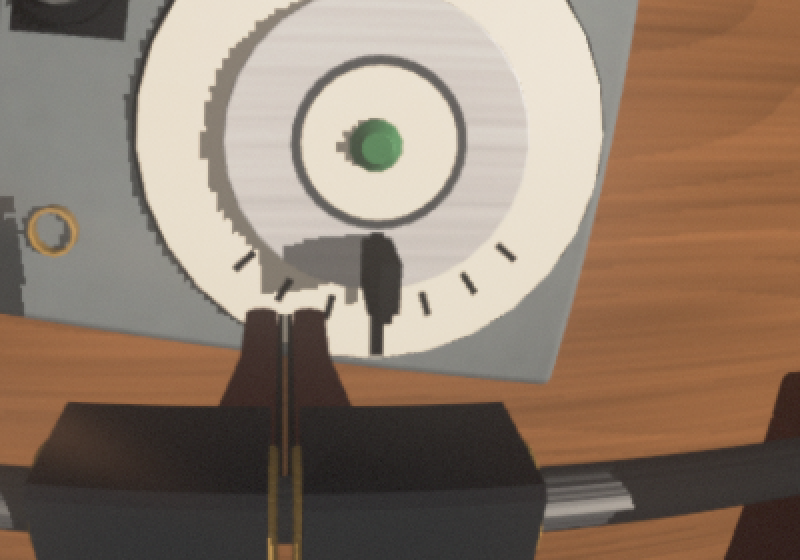

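The pointer looks to be over the long mark at (377,320–355). I'll enlarge that part and compute the angles.

```bash
python3 - <<'E'
from h import *
im=cv2.imread("pics/w5.png")[::2,::2]
g=im[105:190,110:270]
cv2.imwrite("pics/w5z.png",cv2.resize(cv2.convertScaleAbs(g,alpha=1.7,beta=0),None,fx=5,fy=5,interpolation=cv2.INTER_NEAREST))
s=telemetry.get_state()
W=lambda u,v,z:wray(s,u/2+180,v/2+120,z)
c=W(380,141,.063);print(c)
for n,a in dict(mo=(376,354,.053),s1=(425,303,.052),s2=(330,307,.052),li=(377,234,.099)).items():
    p=W(*a);d=(p-c)[:2];print(n,p.round(4),np.hypot(*d).round(4),np.degrees(np.arctan2(d[1],d[0])).round(1))
E
```

```text
[0.564277   0.00130977 0.063     ]
mo [0.6586 0.0008 0.053 ] 0.0943 -0.3
s1 [0.636  0.0216 0.052 ] 0.0745 15.8
s2 [ 0.6361 -0.0187  0.052 ] 0.0745 -15.6
li [ 0.5897 -0.0039  0.099 ] 0.026 -11.5
```

View pics/w5z.png

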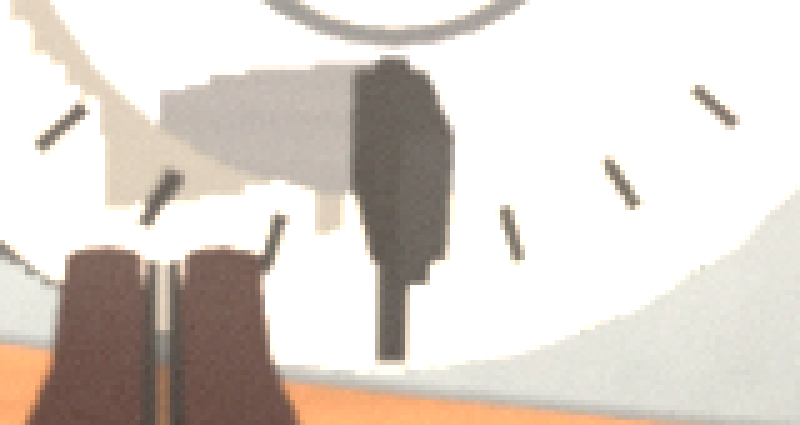

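The mark is confirmed at about −0.2°, and the viewer and stone are in place. The lever's foot hides its pointer from this side, so I'll move above the button and check from the top camera, where nothing blocks the view.

>>> send_rows(xyz=[[0.0245,-0.022,0],[0.0245,-0.022,0],[0.0245,-0.022,0],[0.024,-0.022,0],[0,0,0],[0,0,0]], yaw=[0,0,0,0,0,0], claw=[0,0,0,0,0,0])

```text
t: 5.57
ee_pos: [0.4912, -0.1239, 0.1729]
tcp_rot: [-179.3, 1.2, 177.3]
wrist_force: [-1.3, 0.3, 0.2]
opening: 0.007
```

```bash
python3 - <<'E'
from h import *
s,im=look();t=vision.read_camera("top")[:,:,::-1]
a=cv2.resize(t[185:300,305:445],None,fx=5,fy=5,interpolation=cv2.INTER_CUBIC)
cv2.imwrite("pics/t6.png",a);cv2.imwrite("pics/w6.png",im)
E
```

```text
t 5.5667 ee [ 0.4912 -0.1239  0.1729] rot [-179.3    1.2  177.3] F [-1.26  0.33  0.24] radial -0.06474199007435814 tang -0.12860620955789162
```

View pics/t6.png

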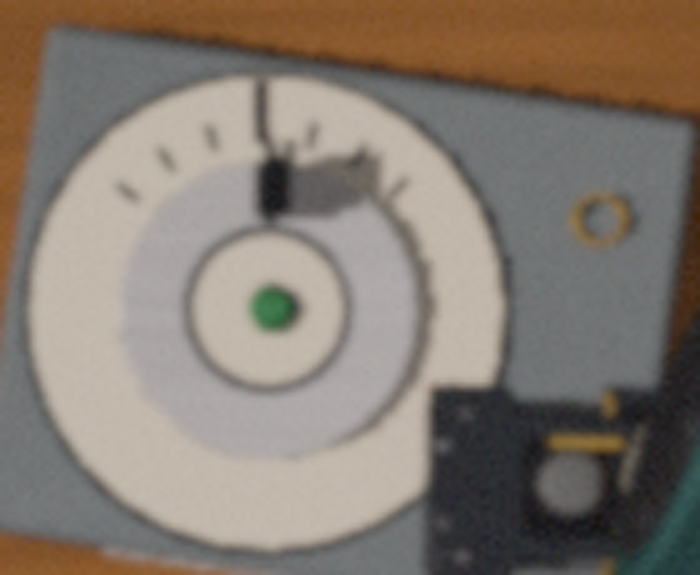

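View pics/w6.png

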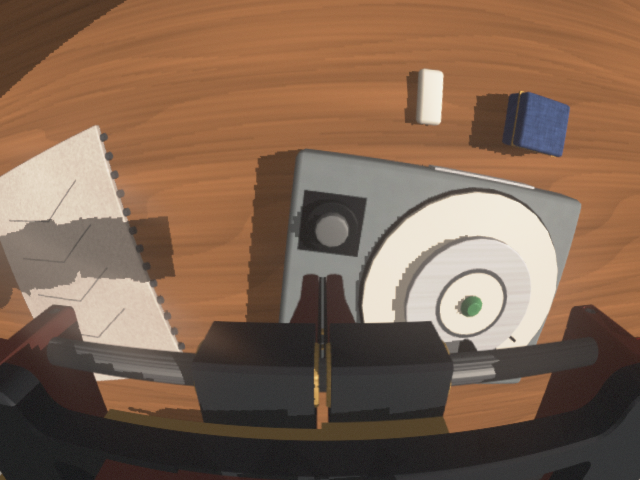

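In the top view the lever top's middle is at (274,187), the mark runs from (265,140) to (260,83), and the ring centre is at (268,311). In the wrist view the button is at (331,229).

```bash
python3 - <<'E'
from h import *
P=lambda u,v,z: ray("top",(u+.5)/5-.5+305,(v+.5)/5-.5+185,z)
c=(P(267.5,312,.052)+P(269,308,.063))/2;print(c)
for n,a in dict(lev=(274,187,.099),lout=(275,160,.099),lin=(272,216,.085),mi=(265,140,.053),mo=(260,83,.053)).items():
    p=P(*a);d=(p-c)[:2];print(n,p.round(4),np.hypot(*d).round(4),np.degrees(np.arctan2(d[1],d[0])).round(1))
g=cv2.imread("pics/t6.png",0)
k=np.zeros_like(g);k[165:205,255:295]=(g[165:205,255:295]<50);m=cv2.moments(k,True);u,v=m["m10"]/m["m00"],m["m01"]/m["m00"];p=P(u,v,.099);d=(p-c)[:2];print(u,v,p,np.degrees(np.arctan2(d[1],d[0])))
s=telemetry.get_state()
for z in (.052,.056,.06):print("btn",wray(s,331,229,z))
E
```

```text
[0.56200085 0.00072379 0.0575    ]
lev [ 6.077e-01 -1.000e-04  9.900e-02] 0.0457 -1.0
lout [ 0.6183 -0.0007  0.099 ] 0.0563 -1.5
lin [5.976e-01 1.000e-04 8.500e-02] 0.0356 -1.1
mi [ 6.314e-01 -2.000e-04  5.300e-02] 0.0694 -0.7
mo [0.6547 0.0012 0.053 ] 0.0927 0.3
274.6530172413793 185.05603448275863 [ 6.08464280e-01 -3.35832859e-04  9.90000000e-02] -1.306437359164791
btn [ 0.49375027 -0.11722471  0.052     ]
btn [ 0.49258235 -0.11722103  0.056     ]
btn [ 0.49141444 -0.11721734  0.06      ]
```

The lever is about 1° short of the mark, which puts the tip about 1.2 mm off against a 5 mm limit. The contact data agree with this. Now the button.

>>> send_rows(xyz=[[0,0.006,0.03],[0,0,0.03],[0,0,0.02],[0,0,0],[0,0,0]], yaw=[0,0,0,0,0], claw=[0,0,0,0,0])

```text
t: 6.08
ee_pos: [0.5022, -0.1168, 0.0904]
tcp_rot: [-179.3, 1.6, 177.5]
wrist_force: [0.8, -0.8, 0.1]
opening: 0.006
```

>>> send_rows(xyz=[[0.01,-0.001,0.004],[0.001,0,0.004],[0,0,0.004],[0,0,0]], yaw=[0,0,0,0], claw=[0,0,0,0])

```text
t: 6.42
ee_pos: [0.4936, -0.1171, 0.0796]
tcp_rot: [-179.2, 1.9, 177.6]
wrist_force: [0.5, -0.6, -0.2]
opening: 0.004
```

>>> send_rows(xyz=[[0.002,0,0.005],[0.001,0,0.004],[0.0005,0,0.004],[0,0,0]], yaw=[0,0,0,0], claw=[0,0,0,0])

```text
t: 6.75
ee_pos: [0.492, -0.118, 0.0673]
tcp_rot: [-179.2, 2.1, 177.6]
wrist_force: [-0.7, 0.6, 1.7]
opening: 0.004
```

>>> send_rows(xyz=[[0,0,0.003],[0,0,0.003]], yaw=[0,0], claw=[0,0])

```text
t: 6.92
ee_pos: [0.4922, -0.1181, 0.0614]
tcp_rot: [-179.2, 2.1, 177.5]
wrist_force: [-1.0, 0.5, 8.5]
opening: 0.008
```

>>> send_rows(xyz=[[0,0,0.0015],[0,0,0.001],[0,0,0.001],[0,0,0.001]], yaw=[0,0,0,0], claw=[0,0,0,0])

```text
t: 7.25
ee_pos: [0.4923, -0.1181, 0.0613]
tcp_rot: [-179.1, 2.2, 177.6]
wrist_force: [-3.7, 2.1, 14.9]
opening: 0.005
```

The tool reached a hard stop at z 0.0613 with 15 N, about 6 mm below first contact, so the button is fully down. Now I release and lift straight up.

>>> send_rows(xyz=[[0,0,-0.006],[0,0,-0.015],[0,0,-0.035],[0,0,-0.035],[0.01,-0.02,-0.03],[0,-0.03,0],[0,0,0],[0,0,0]], yaw=[0,0,0,0,0,0,0,0], claw=[0,0,0,0,0,0,0,0])

```text
t: 7.92
ee_pos: [0.4759, -0.1673, 0.1878]
tcp_rot: [-179.0, 2.2, 177.7]
wrist_force: [-0.1, 0.6, -0.1]
opening: 0.006
```

```bash
python3 - <<'E'
from h import *
look();t=vision.read_camera("top")[:,:,::-1]
a=cv2.resize(t[185:300,305:445],None,fx=5,fy=5,interpolation=cv2.INTER_CUBIC);cv2.imwrite("pics/t7.png",a)
g0=cv2.imread("pics/t6.png");d=cv2.absdiff(a,g0)[:,:420];print("mean/max diff",d.mean(),d.max())
E
```

```text
t 7.9167 ee [ 0.4759 -0.1673  0.1878] rot [-179.     2.2  177.7] F [-0.08  0.57 -0.14] radial -0.07924673701496633 tang -0.17211729560524003
mean/max diff 1.6389026915113871 17
```

View pics/t7.png

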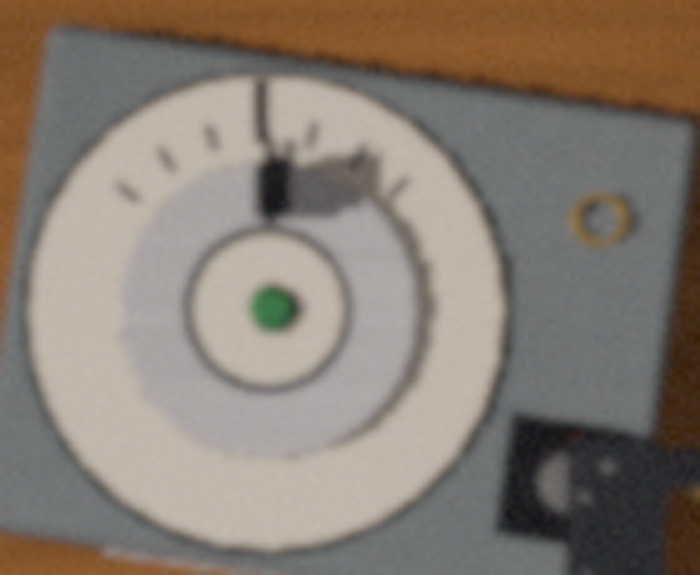

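Nothing has moved since the last check: the lever top is still at (274,187) below the mark at (263,110), and the stone is central at (273,308). The gripper is clear of everything, so I'm handing in.

```bash
python3 -c "
from rig import bot
print(bot.close_job())"
```

```text
the job is handed in; nothing more can be done
None
```

I pushed the lever about 46° counter-clockwise onto the long mark with the shut fingers, pressed the lamp button fully down, let it go and handed in. No verdict was reported.

- **Pointer:** from the top camera the lever is at about −1.2° and the mark at about −0.2°. That puts the tip roughly 1.2 mm off, against the 5 mm limit. I could not see the pointer tip itself because the lever hid it. The offset comes from the lever's top edge, and the tool's angle at contact agrees with it.
- **Button:** it travelled about 6 mm to a hard stop at 15 N. I only inferred its return from the spring and the lift-off, since the gripper partly hid it in the last picture.
- **Viewer, scale and stone:** they look the same before and after the press. The stone's height and position were not measured precisely, but it sits near the middle of the stage. One close wrist view put the viewer about 2 mm off; the top camera did not show that, and it is within the calibration error.
- **Gripper:** it ended clear of everything with about zero force. Total time was about 8 s.

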